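Square up a display tray's corner

TASK

Take the aluminium corner square by its red grip, set it into the inside corner of the wooden display tray and press it, gently but firmly, flush against both the pale fixed back board and the dark side board, so that the stiff side board, which leans inwards, is swung out until there is no gap along either face; keep it pressed like that, with some 5 to 10 N on each face, for about a second. Then lay the square flat back on the middle of its green rubber pad and let go, leaving the side board square and the jars and cup undisturbed.

Things in the scene. Friction and masses are not known exactly. Their poses are not given: they have to be found in the camera images.
- tray: Wooden display tray being assembled, fixed to the counter: plywood base 230 x 230 x 12 mm, a pale back board on its own +x edge, a dark side board on its own +y edge, the other sides open; so the inside corner is at +x +y. Origin: centre of the base's underside, on the counter; z up.
- back_rail: Dark steel strip fixed along the outside of the pale back board, carrying it. Its origin and axes are those of the tray. The board is waxed wood (slides easily, friction about 0.2), 15 mm thick, 196 mm long (tray y -114 to 82), 12 to 62 mm high. Its inner face is parallel to the tray's y at x = 90 mm, but only to within 4 mm either way: find it by touch or sight. It does not give.
- side_rail: Short dark steel strip fixed outside the corner, carrying the brass pin and dark side board. Its origin and axes are those of the tray. The pin is upright at tray (97.5, 97.5) mm, its y again only to within 4 mm. The waxed board is 15 mm thick, from 7.5 to 207.5 mm off the pin, 12 to 62 mm high; when square its inner face is 7.5 mm inside the pin, so at tray y = 90 +-4 mm.
- side_hinge (a joint): Side board angle, rad: 0 = square to the back board, positive = free end leans inwards (to the tray's -y), negative = out beyond square. Range -0.10 to 0.15, starts 0.05 to 0.12. Stiff, stays put: about 4 N from the end of the square's leg swings it; once flush, the square's heel end meets it by the pin and the force rises steeply.
- corner (a point): Nominal inside corner of the tray at the top of the base plate: tray (90, 90, 12) mm; the real faces lie up to 4 mm off it.
- square: Corner square, about 0.3 kg: two aluminium legs 12 mm thick, 30 mm high, a diagonal brace and an upright red grip, 50 mm along x, 24 mm along y, 14 to 84 mm high; grasp it across y some 60 mm up, above its legs. Origin: underside, below the grip; z up. Outer faces: x = +60 mm (for the back board; y -82 to 52) and y = +60 mm (for the side board; x -82 to 40).
- heel (a point): Where the square's two outer planes meet, on its underside: square (60, 60, 0) mm (the metal itself is cut away there). Seen from above it meets the real inside corner (nominal corner, give or take 4 mm) when the square is home; the square's axes are then parallel to the tray's and its origin lies at about tray (30, 30) mm.
- pad: Green rubber pad 180 x 180 x 4 mm fixed to the counter, where the square lies at the start and must lie again. Origin: centre of its underside.
- jar_purple: Clear glass jar with a purple cap, 72 mm wide, 110 mm tall; bystander. Origin: centre of its underside.
- jar_red: Amber glass jar with a red cap, 68 mm wide, 100 mm tall; bystander. Origin: centre of its underside.
- cup: Small blue ceramic cup, 68 mm wide, 55 mm tall; bystander. Origin: centre of its underside.
Mind the look-alikes: they are no part of the job. Of the things like the square, leave any that is turquoise; of the rest the larger one is meant.

How it is judged:
By the outcome, as a careful person would: the job done as asked, in the order asked, and still so for the second after the job is handed in, with the robot touching nothing.
It also fails if it takes over 72 s, if anything falls off the work surface, if the arm or the gripper's body presses on something with over 40 N, if the wrist force passes 120 N, or if a joint passes its speed limit or range.

ROBOT

A 6-joint arm with a two-finger parallel gripper is mounted at the origin on the work surface. World frame = base frame: x ahead of the robot, y to its left, z up, the work surface at z = 0. Lengths are in m, angles in degrees, forces in N, time in s.
With the tool pointing down it reaches from about 0.425 to 1.125 m from the base axis. Payload 14.9 kg.
Tool frame: the origin (TCP) lies at the very end of the fingers, on their centre line; the grasp point (between the pads) lies 19 mm behind it; z points along the fingers, y is the line along which they close (so a half turn about z gives the same grasp; the last joint's range is limited). The gripper opens to 91 mm and grips with 3 to 60 N. Pads are 32 mm wide; open, the fingers measure 118 mm over their backs; the gripper's body (76 mm by 178 mm) begins 60 mm behind the grasp point.
Start: joints at [-73.184, 21.709, 99.362, -0, 58.929, -1.908], TCP at [0.225, -0.663, 0.191] pointing down, gripper open.
Joint ranges: [-158.91, 158.91], [-42.39, 125.64], [0.06, 152.35], [-60.88, 240.88], [17.5, 164.5], [-176.32, 176.32]. Speed limits (degrees/s): [108.29, 108.29, 136.94, 180, 180, 180].

INTERFACE

Orientations are given as a 3x3 rotation matrix whose columns are the frame's x, y, z axes.
In Python, from cell import ctrl gives the robot as it stands. The module is installed in compiled form; this text tells all that it offers.
- The arm moves only by the tool step_arm, never from a script. Its argument "series" is a list of rows, each an object of numbers: "hand": the finger opening in mm, from 0 to 91.2; "tx", "ty", "tz": the shift along the tool's x, y, z in mm; "spin": the turn about the tool's z in rad. In form: [{"hand": .., "tx": .., "ty": .., "tz": .., "spin": ..}, ...]. A call has exactly 10 rows; each row is the pose to reach, as a shift and turn from the pose commanded when the call began, along the tool's axes at that moment; what a row does not reach only later rows make up. A row lasts 1/8 s, in which the tool goes at most 62.5 mm and 10.7 degrees, less where a joint would pass 70% of its speed; a pose out of reach is approached as far as the arm can. A call with a gripper value outside its range is refused whole. The fingers move at their own pace and stop on an object; "newtons" is the grip in N (left out, the last holds). Time passes only in rows, so rows that repeat a pose let the fingers close, or fill a call up. It gives the time, the measured TCP pose, the force, the opening and the grip force at its end, in the units of the state.
- ctrl.sense(): the state, without advancing time (a new reading comes with each control period).
- ctrl.read_camera(name): name is "scene" or "side" or "wrist"; returns the picture (384x512x3 uint8, red, green, blue); there is no depth.
- ctrl.get_calibration(name): a dict with "camera_matrix" (3x3 intrinsics, pixels), "k1" (the pictures are not rectified: a ray, as slopes to the right and down, at radius r is drawn at 1 + k1 r^2 times it, then the intrinsics apply), "world_from_camera" (4x4, takes a point from camera to world coordinates). Camera axes: x right, y up, looking along -z (the intrinsics and any distortion apply to the point x, -y, -z); pixel columns grow to the right and rows downward; lengths in m; the calibration is good to about 2 mm. A picture is of the moment at which its call begins: read the wrist's pose just before it. get_calibration takes no time and is no camera call; for the wrist camera it gives the pose at the moment of the call.
- ctrl.sign_off(): hands the job in; it is judged then, once.
The state is a dict: "time": time; "qpos": joint angles; "qd": joint speeds; "joint_efforts": joint torques, N m; "position": TCP position; "orientation": TCP orientation; "ft_force": force on the tool from outside, world axes, zero at the start; "moment": the same for the moment, N m; "gripper_width": finger opening in m; "grasp_force": force on a finger pad.
Only numpy, scipy, OpenCV 4.12 (cv2) and the standard library are available. Lean on these libraries where they do the work, as an engineer would, in place of code of your own. Each camera call takes 0.05 s, during which the arm holds its last target. There are 200 camera calls.

## Working session

There is one attempt and no reset: what is moved stays moved. The work goes in short steps, Python scripts to look and compute and a tool call to move; the robot and the scene stay as the last step left them, time stands still between calls to the robot, and variables do not carry over. Pictures are saved under pics/ and viewed, at most 10 in all, crops included, and the job is handed in when it is done.

Besides the shell and the picture viewer there is one more tool, called after "Request:" as name([rows], argument=value, ...), one row to a line, values as JSON. step_arm: Moves the arm, as the interface text tells. Its arguments: {"type":"object","properties":{"series":{"type":"array","items":{"type":"object","properties":{"hand":{"type":"number"},"tx":{"type":"number"},"ty":{"type":"number"},"tz":{"type":"number"},"spin":{"type":"number"}}}},"newtons":{"type":"number"}},"required":["series"]}

```bash
mkdir -p pics
cat > h.py <<'E'
import numpy as np, cv2, os, pickle
from cell import ctrl
def snap(n,f):
    c=ctrl.get_calibration(n); im=np.array(ctrl.read_camera(n)); cv2.imwrite(f'pics/{f}.png',im[:,:,::-1]); pickle.dump(c,open(f'pics/{f}.pkl','wb')); return im,c
def load(f): return cv2.imread(f'pics/{f}.png'), pickle.load(open(f'pics/{f}.pkl','rb'))
def ray(c,uv):
    uv=np.atleast_2d(np.float64(uv)); K=np.array(c['camera_matrix'],float)
    p=cv2.undistortPoints(uv[:,None],K,np.array([c['k1'],0,0,0.]))[:,0]
    T=np.array(c['world_from_camera']); d=np.c_[p[:,0],-p[:,1],-np.ones(len(p))]@T[:3,:3].T
    return T[:3,3],d
def onz(c,uv,z):
    o,d=ray(c,uv); return o+d*((z-o[2])/d[:,2])[:,None]
def proj(c,P):
    T=np.array(c['world_from_camera']); q=(np.atleast_2d(P)-T[:3,3])@T[:3,:3]
    x=q[:,0]/-q[:,2]; y=-q[:,1]/-q[:,2]; s=1+c['k1']*(x*x+y*y); K=np.array(c['camera_matrix'])
    return np.c_[x*s*K[0,0]+K[0,2],y*s*K[1,1]+K[1,2]]
E
python3 - <<'E'
from h import *
a,c=snap('scene','sc0'); b,d=snap('side','si0'); w,e=snap('wrist','w0')
for x in(c,d,e): print(np.round(x['camera_matrix'],1).tolist(),x['k1'],np.round(x['world_from_camera'],3).tolist())
s=ctrl.sense(); print(s)
E
```

```text
[[426.4, 0.0, 258.7], [0.0, 426.4, 191.2], [0.0, 0.0, 1.0]] -0.10862245298453822 [[-0.872, -0.387, 0.299, 1.032], [0.489, -0.697, 0.525, 0.817], [0.005, 0.604, 0.797, 1.317], [0.0, 0.0, 0.0, 1.0]]
[[405.6, 0.0, 257.5], [0.0, 405.6, 191.2], [0.0, 0.0, 1.0]] -0.13739215125725177 [[-0.9, 0.326, -0.289, 0.193], [-0.436, -0.681, 0.588, 0.736], [-0.005, 0.655, 0.755, 1.003], [0.0, 0.0, 0.0, 1.0]]
[[299.8, 0.0, 259.7], [0.0, 299.8, 190.4], [0.0, 0.0, 1.0]] -0.0400505125270594 [[0.322, 0.911, 0.26, 0.299], [-0.947, 0.309, 0.087, -0.638], [-0.001, -0.274, 0.962, 0.383], [0.0, 0.0, 0.0, 1.0]]
{'time': 0.15, 'qpos': array([-7.31833965e+01,  2.17316211e+01,  9.93883117e+01,  2.72211682e-03,
        5.89274947e+01, -1.90906240e+00]), 'qd': array([-0.07262473, -0.17165523, -0.11398085,  0.09603709, -0.06237889,
       -0.00866496]), 'joint_efforts': array([-3.75921154e-04, -7.64111710e+01, -4.34655905e+01,  6.50929590e-02,
        4.09604504e-02, -6.81168785e-05]), 'position': array([ 0.22462651, -0.66264276,  0.19053548]), 'orientation': array([[ 9.47074447e-01,  3.21013944e-01, -2.00527111e-04],
       [ 3.21013999e-01, -9.47074108e-01,  8.04138424e-04],
       [ 6.82256117e-05, -8.25950963e-04, -9.99999657e-01]]), 'ft_force': array([-0.60809539, -0.3670819 ,  0.15300191]), 'moment': array([ 0.02981549,  0.03470481, -0.02779311]), 'grasp_force': 0.0, 'gripper_width': 0.09133953671463929}
```

View pics/sc0.png

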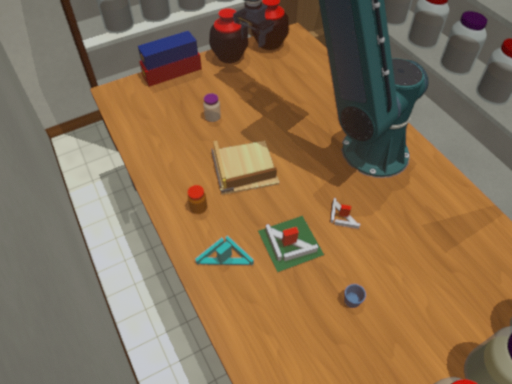

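View pics/si0.png

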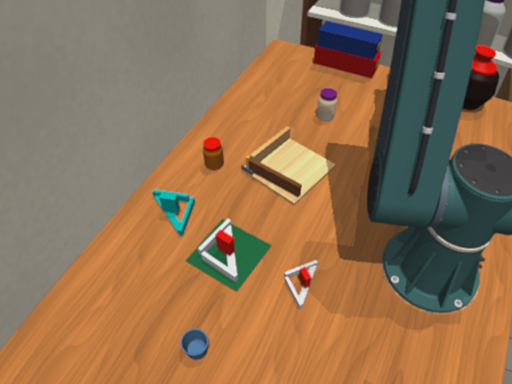

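The scene view shows three squares: turquoise (225,253), small aluminium (343,213), and the larger aluminium one on the green pad (290,240). The last is the one meant, since it is neither turquoise nor the smaller. The tray is at (245,165), the jars at (197,200) and (211,107), and the cup at (354,295). I'll confirm this in an enlarged crop.

Run:
```python
from h import *
a,c=load('sc0'); b,d=load('si0')
def crop(i,x,y,w,h): return cv2.resize(i[y:y+h,x:x+w],(400,300),interpolation=cv2.INTER_CUBIC)
m=np.vstack([np.hstack([crop(a,255,195,108,81),crop(a,200,125,100,75)]),np.hstack([crop(b,180,205,108,81),crop(b,235,122,108,81)])])
cv2.imwrite('pics/crop1.png',m)
for im,cc,n in((a,c,'sc'),(b,d,'si')):
    hsv=cv2.cvtColor(im,cv2.COLOR_BGR2HSV)
    g=cv2.inRange(hsv,(55,80,30),(80,255,200)); 
    g=cv2.morphologyEx(g,cv2.MORPH_OPEN,np.ones((2,2)))
    ct=[k for k in cv2.findContours(g,0,1)[0] if cv2.contourArea(k)>150]
    for k in ct:
        print(n,'green',cv2.contourArea(k))
        hull=cv2.convexHull(k); q=cv2.approxPolyDP(hull,6,True)[:,0]; print(q.tolist(), np.round(onz(cc,q,.004),3).tolist())
    r=cv2.inRange(hsv,(0,170,90),(6,255,255))|cv2.inRange(hsv,(175,170,90),(180,255,255))
    for k in cv2.findContours(r,0,1)[0]:
        if cv2.contourArea(k)>30:
            x,y,w,h=cv2.boundingRect(k); print(n,'red',x,y,w,h,np.round(onz(cc,[x+w/2,y+h/2],.05),3))
```

```text
sc green 251.5
[[262, 232], [321, 255], [279, 270]] [[0.619, 0.119, 0.004], [0.486, 0.301, 0.004], [0.643, 0.279, 0.004]]
sc green 291.0
[[276, 227], [302, 219], [316, 243]] [[0.564, 0.125, 0.004], [0.463, 0.142, 0.004], [0.474, 0.252, 0.004]]
sc red 452 379 25 5 [[0.373 0.878 0.05 ]]
sc red 283 228 15 17 [[0.556 0.207 0.05 ]]
sc red 340 205 11 11 [[0.324 0.212 0.05 ]]
sc red 188 186 16 13 [[ 0.764 -0.126  0.05 ]]
sc red 140 54 61 32 [[ 0.57  -0.865  0.05 ]]
sc red 504 39 8 18 [[-1.104 -0.212  0.05 ]]
sc red 214 9 27 24 [[ 0.134 -1.123  0.05 ]]
sc red 430 0 17 4 [[-1.096 -0.742  0.05 ]]
sc red 262 0 23 20 [[-0.147 -1.102  0.05 ]]
si green 1510.0
[[233, 227], [270, 246], [238, 290], [188, 261]] [[0.579, 0.12, 0.004], [0.449, 0.134, 0.004], [0.468, 0.3, 0.004], [0.639, 0.282, 0.004]]
si red 299 268 12 19 [[0.313 0.212 0.05 ]]
si red 216 231 18 24 [[0.556 0.207 0.05 ]]
si red 203 137 18 15 [[ 0.793 -0.131  0.05 ]]
si red 472 57 25 18 [[-0.056 -1.15   0.05 ]]
si red 476 45 19 13 [[-0.054 -1.301  0.05 ]]
si red 314 44 67 34 [[ 0.531 -0.866  0.05 ]]
```

View pics/crop1.png

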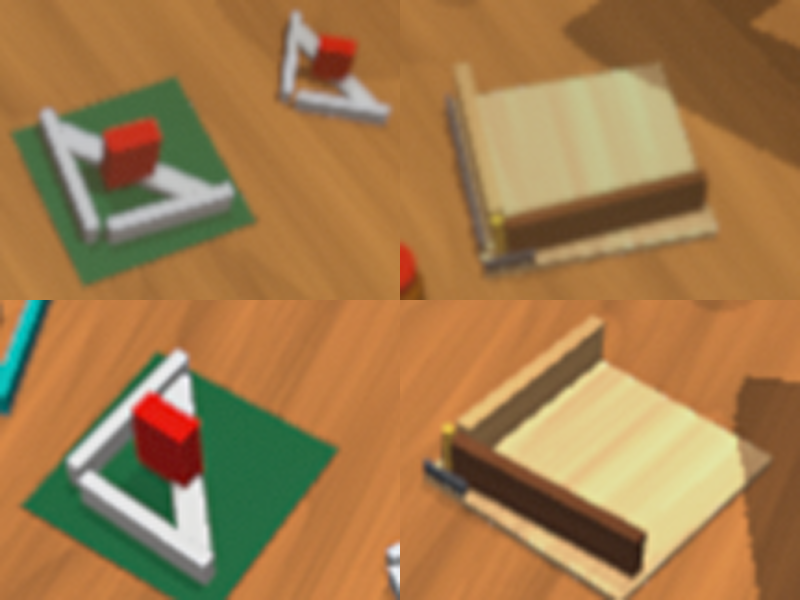

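The crop confirms it: the larger aluminium square with the red grip lies on the green pad (crop top-left), and the smaller one is at its upper right. In the scene view, both the square's heel and the tray pin (brass, crop (495,230)) are at the lower left, which is world +x +y.

Run:
```python
from h import *
a,c=load('sc0'); b,d=load('si0')
S=lambda p,s,o:np.array(p)/s+np.array(o)-.5*0
def pr(n,cc,p,s,o,z): print(n,np.round(onz(cc,S(p,s,o),z)*1000,0).tolist())
pr('sq sc: xend,heel-x,heel-y,yend',c,[[44,109],[90,228],[108,225],[233,188]],3.704,[255,195],.034)
pr('sq si',d,[[181,350],[72,464],[82,478],[212,570]],3.704,[180,205],.034)
pr('tray base sc R,topright far',c,[[717,232],[658,65]],4,[200,125],.012)
pr('back board top end, pin top(76?), dark far end top inner', c,[[462,66],[496,214],[704,174]],4,[200,125],.062)
pr('side: base corners',d,[[771,460],[622,598]],3.704,[127,41],.012)
pr('side: back far top, pin, dark far',d,[[600,318],[448,428],[642,538]],3.704,[127,41],.062)
```

```text
sq sc: xend,heel-x,heel-y,yend [[598.0, 116.0, 34.0], [625.0, 248.0, 34.0], [609.0, 254.0, 34.0], [487.0, 278.0, 34.0]]
sq si [[468.0, 348.0, 34.0], [494.0, 454.0, 34.0], [483.0, 460.0, 34.0], [377.0, 476.0, 34.0]]
tray base sc R,topright far [[107.0, 153.0, 12.0], [18.0, -57.0, 12.0]]
back board top end, pin top(76?), dark far end top inner [[235.0, -119.0, 62.0], [315.0, 58.0, 62.0], [108.0, 115.0, 62.0]]
side: base corners [[383.0, -257.0, 12.0], [445.0, -44.0, 12.0]]
side: back far top, pin, dark far [[584.0, -319.0, 62.0], [648.0, -120.0, 62.0], [442.0, -72.0, 62.0]]
```

Run:
```python
from h import *
a,c=load('sc0'); b,d=load('si0')
def pr(n,cc,p,s,o,z):
    r=onz(cc,np.array(p)/s+np.array(o),z)*1000; print(n,np.round(r).tolist()); return r
q=pr('sq sc: xend,heel-x,heel-y,yend',c,[[44,109],[90,228],[108,225],[233,188]],3.704,[255,195],.034)
r=pr('sq si',d,[[181,350],[72,464],[82,478],[212,570]],3.704,[180,124],.034)
for k in(q,r): print(np.degrees([np.arctan2(-(k[1]-k[0])[0],(k[1]-k[0])[1]),np.arctan2(*(k[2]-k[3])[1::-1])]))
pr('tray base sc R,far',c,[[717,232],[658,65]],4,[100,125],.012)
pr('back top end, pin, dark far end top', c,[[462,66],[496,214],[704,174]],4,[100,125],.062)
pr('side: base corners',d,[[771,460],[622,598]],3.704,[127,41],.012)
pr('side: back far top, pin, dark far',d,[[600,318],[448,428],[642,538]],3.704,[127,41],.062)
e=load('w0')[1]
print(proj(e,[[.576,-.19,.012]]))
```

```text
sq sc: xend,heel-x,heel-y,yend [[598.0, 116.0, 34.0], [625.0, 248.0, 34.0], [609.0, 254.0, 34.0], [487.0, 278.0, 34.0]]
sq si [[594.0, 116.0, 34.0], [617.0, 248.0, 34.0], [603.0, 256.0, 34.0], [478.0, 282.0, 34.0]]
[-11.782324   -11.01985397]
[ -9.92742043 -11.92023553]
tray base sc R,far [[453.0, -39.0, 12.0], [392.0, -261.0, 12.0]]
back top end, pin, dark far end top [[591.0, -315.0, 62.0], [646.0, -126.0, 62.0], [449.0, -73.0, 62.0]]
side: base corners [[383.0, -257.0, 12.0], [445.0, -44.0, 12.0]]
side: back far top, pin, dark far [[584.0, -319.0, 62.0], [648.0, -120.0, 62.0], [442.0, -72.0, 62.0]]
[[ -52.70361155 -269.25013154]]
```

Square: origin about (552,206), yaw about -11°. Tray: centre about (528,-182), yaw about -16°. I'll move over the tray for a close look.

Request:
step_arm([
  {"hand": 91,"tx": 40,"ty": -28,"tz": -10,"spin": 0.05},
  {"hand": 91,"tx": 90,"ty": -62,"tz": -22,"spin": 0.11},
  {"hand": 91,"tx": 145,"ty": -100,"tz": -34,"spin": 0.18},
  {"hand": 91,"tx": 196,"ty": -136,"tz": -46,"spin": 0.25},
  {"hand": 91,"tx": 247,"ty": -171,"tz": -58,"spin": 0.32},
  {"hand": 91,"tx": 298,"ty": -206,"tz": -70,"spin": 0.39},
  {"hand": 91,"tx": 349,"ty": -241,"tz": -82,"spin": 0.46},
  {"hand": 91,"tx": 400,"ty": -276,"tz": -94,"spin": 0.53},
  {"hand": 91,"tx": 445,"ty": -307,"tz": -104,"spin": 0.58},
  {"hand": 91,"tx": 475,"ty": -328,"tz": -110,"spin": 0.606},
])

```text
time: 1.4
position: [0.5706, -0.1976, 0.3016]
orientation: [[0.961, -0.275, 0.001], [-0.275, -0.961, -0.0], [0.001, -0.0, -1.0]]
ft_force: [-0.5, -1.1, -0.2]
gripper_width: 0.0912
grasp_force: 0.0
```

Run:
```python
from h import *
im,c=snap('wrist','w1'); s=ctrl.sense(); print(s['time'],s['position'],s['orientation'][:,0],s['qd'].max())
cv2.imwrite('pics/w1b.png',cv2.resize(im[:,:,::-1],(800,600),interpolation=cv2.INTER_CUBIC))
```

```text
1.45 [ 0.57237115 -0.1955131   0.30223906] [ 0.96126028 -0.27563793  0.00155049] 1.36199110341102
```

View pics/w1b.png

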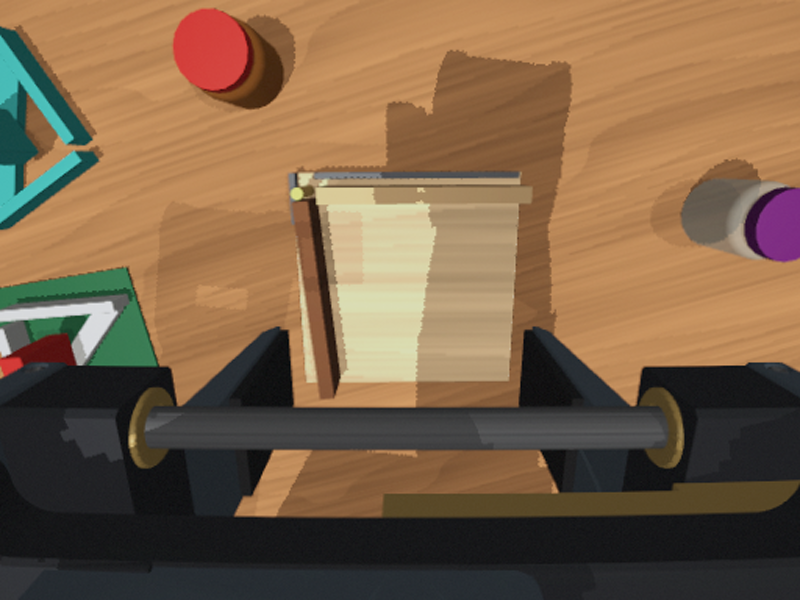

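The wrist view (scaled 1.5625x) shows the back board's inner top edge along y≈203 (x 317–531). The dark board's top runs from (306,200) to (329,397), and the base's open edges are at (306,383)–(508,381) and (518,205)–(508,381).

Run:
```python
from h import *
im,c=load('w1'); k=1.5625
P=lambda p,z:onz(c,np.array(p)/k,z)*1000
bb=P([[322,204],[530,203]],.062); print('back in',bb.round(1).tolist())
db=P([[314,200],[338,396]],.062); print('dark in',db.round(1).tolist())
bs=P([[306,383],[508,381],[518,206]],.012); print('base',bs.round(1).tolist())
v=bb[0]-bb[1]; print('yaw bb',np.degrees(np.arctan2(-v[0],v[1])))
v=bs[0]-bs[1]; print('yaw base',np.degrees(np.arctan2(-v[0],v[1])),np.linalg.norm(v))
v=db[0]-db[1]; print('yaw dark',np.degrees(np.arctan2(v[1],v[0])),np.linalg.norm(v))
# pin top
print(P([[298,193]],.070).round(1))
for t in(-16.0,):
    a=np.radians(t); ex=np.array([np.cos(a),np.sin(a)]); ey=np.array([-ex[1],ex[0]])
    mid=(bs[0]+bs[1])[:2]/2; cen=mid+115*ex; print('centre',cen)
    for q in(bb[0],bb[1],db[0],db[1]): print(np.round([(q[:2]-cen)@ex,(q[:2]-cen)@ey],1))
```

```text
back in [[633.6, -136.3, 62.0], [582.6, -318.7, 62.0]]
dark in [[639.1, -130.4, 62.0], [445.9, -89.8, 62.0]]
base [[448.2, -45.0, 12.0], [387.8, -265.6, 12.0], [575.6, -317.8, 12.0]]
yaw bb -15.63863182769235
yaw base -15.325151279050157 228.64557838341346
yaw dark -11.871139038968986 197.36197260916887
[[ 649.  -120.3   70. ]]
centre [ 528.52319249 -186.99968349]
[87.1 77.7]
[  88.3 -111.7]
[90.7 84.9]
[-106.2   70.7]
```

Request:
step_arm([
  {"hand": 91,"tx": -18,"ty": -37,"tz": 5,"spin": -0.01},
  {"hand": 91,"tx": -42,"ty": -85,"tz": 12,"spin": -0.02},
  {"hand": 91,"tx": -66,"ty": -135,"tz": 19,"spin": -0.03},
  {"hand": 91,"tx": -90,"ty": -185,"tz": 26,"spin": -0.04},
  {"hand": 91,"tx": -114,"ty": -235,"tz": 33,"spin": -0.05},
  {"hand": 91,"tx": -138,"ty": -285,"tz": 40,"spin": -0.06},
  {"hand": 91,"tx": -162,"ty": -335,"tz": 47,"spin": -0.075},
  {"hand": 91,"tx": -177,"ty": -364,"tz": 51,"spin": -0.087},
  {"hand": 91,"tx": -182,"ty": -374,"tz": 52,"spin": -0.087},
  {"hand": 91,"tx": -182,"ty": -374,"tz": 52,"spin": -0.087},
])

```text
time: 2.7
position: [0.4974, 0.2098, 0.249]
orientation: [[0.982, -0.19, -0.0], [-0.19, -0.982, -0.0], [-0.0, 0.0, -1.0]]
ft_force: [-0.5, -0.7, 0.3]
gripper_width: 0.0907
grasp_force: 0.0
```

Run:
```python
from h import *
im,c=snap('wrist','w2'); s=ctrl.sense(); print(s['time'],s['position'],s['orientation'][:,0])
cv2.imwrite('pics/w2b.png',cv2.resize(im[:,:,::-1],(800,600),interpolation=cv2.INTER_CUBIC))
```

```text
2.75 [0.49754794 0.20920573 0.24906167] [ 9.81552434e-01 -1.91193146e-01  8.71276433e-07]
```

View pics/w2b.png

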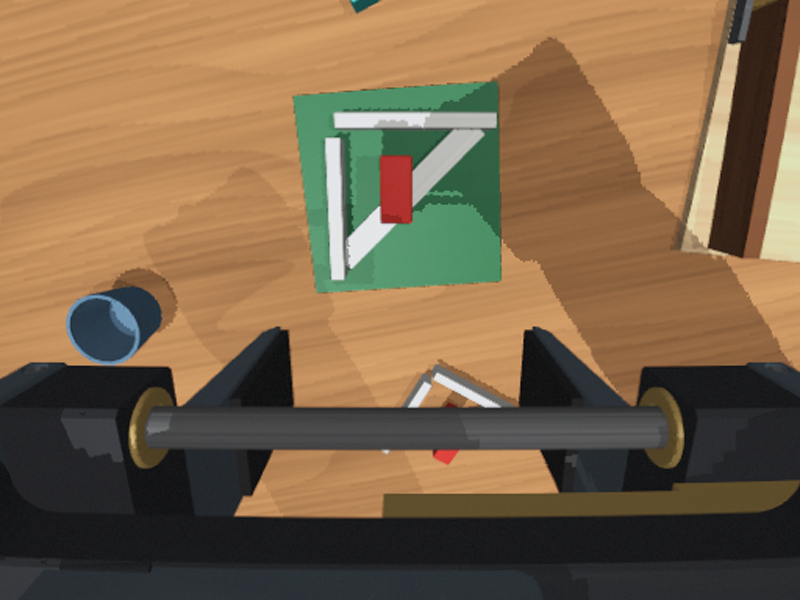

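The larger square is clear here: red grip at (396,188), pad corners at (293,96), (498,81), (501,282) and (317,293), and legs square to the image.

Run:
```python
from h import *
im,c=load('w2'); k=1.5625
P=lambda p,z:(onz(c,np.array(p)/k,z)*1000)[:,:2]
pad=P([[293,96],[498,81],[501,282],[317,293]],.004); print('pad',pad.round(0).tolist(),pad.mean(0),np.linalg.norm(np.roll(pad,-1,0)-pad,axis=1))
v=pad[1]-pad[2]+pad[0]-pad[3];print('pad yaw',np.degrees(np.arctan2(v[1],v[0])))
xl=P([[335,113],[496,113]],.034); yl=P([[326,139],[332,279]],.034)
v=xl[0]-xl[1]; a1=np.degrees(np.arctan2(-v[0],v[1])); w=yl[0]-yl[1]; a2=np.degrees(np.arctan2(w[1],w[0])); print(a1,np.linalg.norm(v),a2,np.linalg.norm(w))
a=np.radians((a1+a2)/2); ex=np.array([np.cos(a),np.sin(a)]); ey=np.array([-ex[1],ex[0]])
X=(xl@ex).mean(); Y=(yl@ey).mean(); o=(X-60)*ex+(Y-60)*ey; print('origin',o,'ends',(xl@ey)-Y+60,(yl@ex)-X+60)
print('grip top',P([[380,156],[412,156],[412,222],[380,222]],.088).mean(0))
```

```text
pad [[650.0, 280.0], [628.0, 103.0], [450.0, 125.0], [473.0, 302.0]] [550.06017696 202.70315117] [178.71865453 179.84094868 178.22257346 178.7692641 ]
pad yaw -7.074696921200816
-10.912291832687037 131.84342621629764 -10.898700090126633 119.47665748552062
origin [556.65943423 204.39789954] ends [ 51.76179234 -80.08163295] [ 39.66357072 -79.81308593]
grip top [557.97723255 205.26048952]
```

Request:
step_arm([
  {"hand": 91,"tx": 30,"ty": -3,"tz": 30,"spin": 0},
  {"hand": 91,"tx": 59,"ty": -7,"tz": 75,"spin": 0},
  {"hand": 91,"tx": 59,"ty": -7,"tz": 120,"spin": 0},
  {"hand": 91,"tx": 59,"ty": -7,"tz": 160,"spin": 0},
  {"hand": 91,"tx": 59,"ty": -7,"tz": 190,"spin": 0},
  {"hand": 91,"tx": 59,"ty": -7,"tz": 204,"spin": 0},
  {"hand": 91,"tx": 59,"ty": -7,"tz": 204,"spin": 0},
  {"hand": 40,"tx": 59,"ty": -7,"tz": 204,"spin": 0},
  {"hand": 10,"tx": 59,"ty": -7,"tz": 204,"spin": 0},
  {"hand": 10,"tx": 59,"ty": -7,"tz": 204,"spin": 0},
], newtons=50)

```text
time: 4.0
position: [0.557, 0.2056, 0.0458]
orientation: [[0.982, -0.191, 0.001], [-0.191, -0.982, 0.0], [0.001, -0.001, -1.0]]
ft_force: [-0.1, -0.4, 0.1]
gripper_width: 0.0641
grasp_force: 0.0
```

Request:
step_arm([
  {"hand": 10,"tx": 0,"ty": 0,"tz": 0,"spin": 0},
  {"hand": 10,"tx": 0,"ty": 0,"tz": 0,"spin": 0},
  {"hand": 10,"tx": 0,"ty": 0,"tz": 0,"spin": 0},
  {"hand": 10,"tx": 0,"ty": 0,"tz": 0,"spin": 0},
  {"hand": 10,"tx": 0,"ty": 0,"tz": -5,"spin": 0},
  {"hand": 10,"tx": 0,"ty": 0,"tz": -20,"spin": 0},
  {"hand": 10,"tx": 0,"ty": 0,"tz": -50,"spin": 0},
  {"hand": 10,"tx": 0,"ty": 0,"tz": -90,"spin": 0},
  {"hand": 10,"tx": 0,"ty": 0,"tz": -110,"spin": 0},
  {"hand": 10,"tx": 0,"ty": 0,"tz": -120,"spin": 0},
])

```text
time: 5.25
position: [0.5569, 0.2055, 0.1662]
orientation: [[0.982, -0.191, 0.001], [-0.191, -0.982, 0.0], [0.001, -0.001, -1.0]]
ft_force: [0.0, 0.4, -4.6]
gripper_width: 0.0235
grasp_force: 50.0
```

Run:
```python
from h import *
im,c=snap('wrist','w3'); im2,c2=snap('side','si3'); s=ctrl.sense(); print(s['time'],s['position'],s['orientation'][:,0],s['ft_force'],s['moment'],s['gripper_width'])
a=cv2.resize(im[:,:,::-1],(400,300)); b=cv2.resize(im2[150:330,120:360,::-1],(400,300))
cv2.imwrite('pics/w3b.png',np.hstack([a,b]))
```

```text
5.35 [0.55676919 0.20547325 0.16543998] [ 9.81589923e-01 -1.90999755e-01  5.62297258e-04] [ 0.56148782 -0.60925361 -3.82301776] [0.041968   0.00467215 0.01366884] 0.02347115723811675
```

View pics/w3b.png

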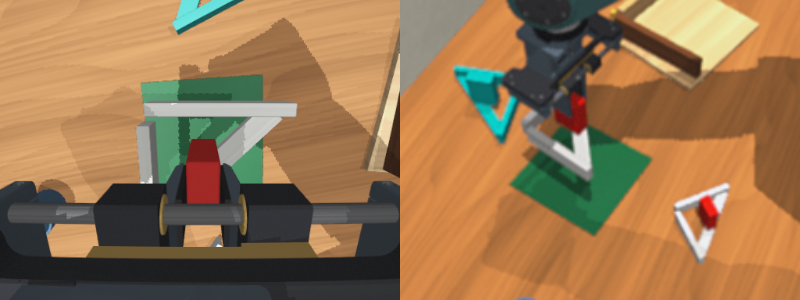

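Grasp holds (50 N, 23.5 mm opening) and the square hangs level over the pad. Next I'll carry it to a standoff above the tray.

Request:
step_arm([
  {"hand": 10,"tx": 5,"ty": 30,"tz": 0,"spin": 0.01},
  {"hand": 10,"tx": 12,"ty": 76,"tz": 0,"spin": 0.02},
  {"hand": 10,"tx": 21,"ty": 130,"tz": 0,"spin": 0.03},
  {"hand": 10,"tx": 30,"ty": 185,"tz": 0,"spin": 0.04},
  {"hand": 10,"tx": 39,"ty": 240,"tz": 0,"spin": 0.05},
  {"hand": 10,"tx": 48,"ty": 295,"tz": 0,"spin": 0.06},
  {"hand": 10,"tx": 56,"ty": 345,"tz": 0,"spin": 0.07},
  {"hand": 10,"tx": 61,"ty": 376,"tz": 0,"spin": 0.08},
  {"hand": 10,"tx": 63.5,"ty": 388.5,"tz": 0,"spin": 0.08},
  {"hand": 10,"tx": 63.5,"ty": 388.5,"tz": 0,"spin": 0.08},
])

```text
time: 6.6
position: [0.5444, -0.188, 0.1642]
orientation: [[0.963, -0.27, -0.001], [-0.27, -0.963, 0.001], [-0.001, -0.0, -1.0]]
ft_force: [0.1, 0.1, -3.4]
gripper_width: 0.0236
grasp_force: 50.0
```

Request:
step_arm([
  {"hand": 10,"tx": 0,"ty": 0,"tz": 0,"spin": 0},
  {"hand": 10,"tx": 0,"ty": 0,"tz": 15,"spin": 0},
  {"hand": 10,"tx": 0,"ty": 0,"tz": 40,"spin": 0},
  {"hand": 10,"tx": 0,"ty": 0,"tz": 65,"spin": 0},
  {"hand": 10,"tx": 0,"ty": 0,"tz": 80,"spin": 0},
  {"hand": 10,"tx": 0,"ty": 0,"tz": 80,"spin": 0},
  {"hand": 10,"tx": 0,"ty": 0,"tz": 80,"spin": 0},
  {"hand": 10,"tx": 0,"ty": 0,"tz": 80,"spin": 0},
  {"hand": 10,"tx": 0,"ty": 0,"tz": 80,"spin": 0},
  {"hand": 10,"tx": 0,"ty": 0,"tz": 80,"spin": 0},
])

```text
time: 7.85
position: [0.5449, -0.1881, 0.0854]
orientation: [[0.963, -0.269, 0.001], [-0.269, -0.963, -0.0], [0.001, 0.0, -1.0]]
ft_force: [-0.7, -0.0, -4.4]
gripper_width: 0.0239
grasp_force: 50.0
```

Run:
```python
from h import *
im,c=snap('wrist','w4'); im2,c2=snap('side','si4'); s=ctrl.sense(); print(s['time'],s['position'],s['orientation'][:,0],s['ft_force'],s['moment'],s['gripper_width'])
a=cv2.resize(im[0:225,100:400,::-1],(800,600),interpolation=cv2.INTER_CUBIC)
cv2.imwrite('pics/w4b.png',a)
```

```text
7.95 [ 0.54481452 -0.18808931  0.0851712 ] [ 9.63168390e-01 -2.68898900e-01  1.83068004e-04] [-0.18291458 -0.15441987 -3.76113392] [0.02095095 0.01024786 0.04329297] 0.023718054828723
```

View pics/w4b.png

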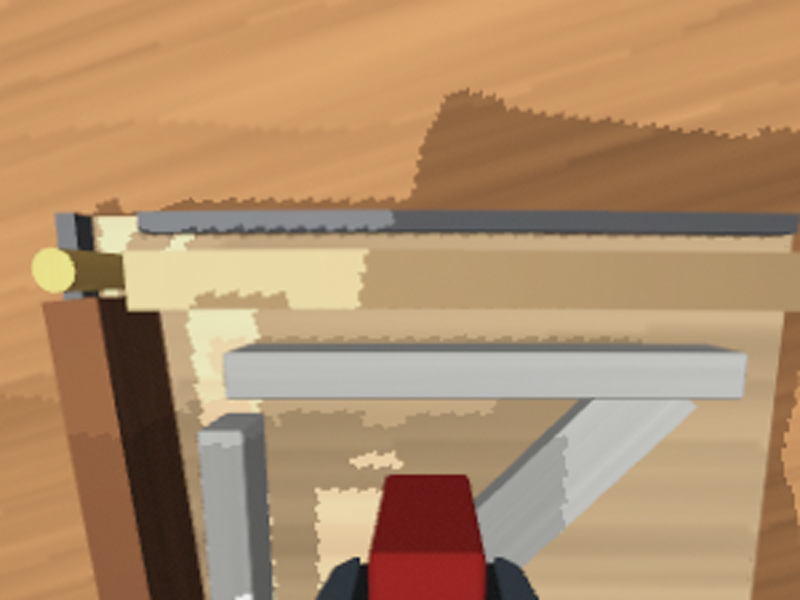

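The square hangs inside the tray with its leg (row 352) parallel to the back board edge (row 311). The dark board's inner top edge runs (100,300)–(150,600), clear of the side leg. I'll measure the gaps.

Run:
```python
from h import *
im,c=load('w4'); k=800/300
P=lambda p,z:(onz(c,np.array(p)/k+[100,0],z)*1000)[:,:2]
a=np.radians(-15.6); ex=np.array([np.cos(a),np.sin(a)]); ey=np.array([-ex[1],ex[0]])
T=np.array([544.8,-188.1]); f=lambda p:np.round(np.c_[(p-T)@ex,(p-T)@ey],1).tolist()
print('leg x',f(P([[230,352],[745,352]],.0737)))
print('leg y',f(P([[201,432],[206,590]],.0737)))
print('back',f(P([[130,311],[780,310]],.062)))
print('dark',f(P([[100,300],[150,600]],.062)))
print('pin',f(P([[53,270]],.070)),f(P([[53,270]],.076)))
```

```text
leg x [[61.1, 49.5], [61.3, -80.9]]
leg y [[40.6, 58.4], [-3.3, 60.4]]
back [[70.9, 78.3], [71.4, -93.8]]
dark [[73.8, 86.0], [-11.2, 80.5]]
pin [[81.5, 94.1]] [[81.4, 91.4]]
```

Request:
step_arm([
  {"hand": 10,"tx": 0,"ty": 0,"tz": 8,"spin": 0},
  {"hand": 10,"tx": 0,"ty": 0,"tz": 18,"spin": 0},
  {"hand": 10,"tx": 0,"ty": 0,"tz": 26,"spin": 0},
  {"hand": 10,"tx": 0,"ty": 0,"tz": 29,"spin": 0},
  {"hand": 10,"tx": 2,"ty": -2,"tz": 29,"spin": 0},
  {"hand": 10,"tx": 4,"ty": -5,"tz": 29,"spin": 0},
  {"hand": 10,"tx": 6,"ty": -8,"tz": 29,"spin": 0},
  {"hand": 10,"tx": 7,"ty": -10,"tz": 29,"spin": 0},
  {"hand": 10,"tx": 7,"ty": -10,"tz": 29,"spin": 0},
  {"hand": 10,"tx": 7,"ty": -10,"tz": 29,"spin": 0},
], newtons=60)

```text
time: 9.2
position: [0.5541, -0.1803, 0.056]
orientation: [[0.963, -0.269, -0.0], [-0.269, -0.963, 0.0], [-0.0, -0.0, -1.0]]
ft_force: [0.3, -0.2, -2.8]
gripper_width: 0.0237
grasp_force: 60.0
```

Request:
step_arm([
  {"hand": 10,"tx": 0.5,"ty": 0,"tz": 0,"spin": 0},
  {"hand": 10,"tx": 1,"ty": 0,"tz": 0,"spin": 0},
  {"hand": 10,"tx": 1.5,"ty": 0,"tz": 0,"spin": 0},
  {"hand": 10,"tx": 1.5,"ty": 0,"tz": 0,"spin": 0},
  {"hand": 10,"tx": 1.5,"ty": 0,"tz": 0,"spin": 0},
  {"hand": 10,"tx": 1.5,"ty": 0,"tz": 0,"spin": 0},
  {"hand": 10,"tx": 1.5,"ty": 0,"tz": 0,"spin": 0},
  {"hand": 10,"tx": 1.5,"ty": 0,"tz": 0,"spin": 0},
  {"hand": 10,"tx": 1.5,"ty": 0,"tz": 0,"spin": 0},
  {"hand": 10,"tx": 1.5,"ty": 0,"tz": 0,"spin": 0},
])

```text
time: 10.45
position: [0.5556, -0.1807, 0.056]
orientation: [[0.963, -0.269, -0.0], [-0.269, -0.963, 0.0], [-0.0, -0.0, -1.0]]
ft_force: [0.7, -0.1, -3.7]
gripper_width: 0.0236
grasp_force: 60.0
```

Request:
step_arm([
  {"hand": 10,"tx": 0.5,"ty": 0,"tz": 0,"spin": 0},
  {"hand": 10,"tx": 1,"ty": 0,"tz": 0,"spin": 0},
  {"hand": 10,"tx": 1,"ty": 0,"tz": 0,"spin": 0},
  {"hand": 10,"tx": 1,"ty": 0,"tz": 0,"spin": 0},
  {"hand": 10,"tx": 1,"ty": 0,"tz": 0,"spin": 0},
  {"hand": 10,"tx": 1,"ty": 0,"tz": 0,"spin": 0},
  {"hand": 10,"tx": 1,"ty": 0,"tz": 0,"spin": 0},
  {"hand": 10,"tx": 1,"ty": 0,"tz": 0,"spin": 0},
  {"hand": 10,"tx": 1,"ty": 0,"tz": 0,"spin": 0},
  {"hand": 10,"tx": 1,"ty": 0,"tz": 0,"spin": 0},
])

```text
time: 11.7
position: [0.5566, -0.181, 0.056]
orientation: [[0.963, -0.269, 0.0], [-0.269, -0.963, -0.0], [0.0, -0.0, -1.0]]
ft_force: [0.4, -0.1, -3.1]
gripper_width: 0.0233
grasp_force: 60.0
```

Request:
step_arm([
  {"hand": 10,"tx": 0.5,"ty": 0,"tz": 0,"spin": 0},
  {"hand": 10,"tx": 1,"ty": 0,"tz": 0,"spin": 0},
  {"hand": 10,"tx": 1,"ty": 0,"tz": 0,"spin": 0},
  {"hand": 10,"tx": 1,"ty": 0,"tz": 0,"spin": 0},
  {"hand": 10,"tx": 1,"ty": 0,"tz": 0,"spin": 0},
  {"hand": 10,"tx": 1,"ty": 0,"tz": 0,"spin": 0},
  {"hand": 10,"tx": 1,"ty": 0,"tz": 0,"spin": 0},
  {"hand": 10,"tx": 1,"ty": 0,"tz": 0,"spin": 0},
  {"hand": 10,"tx": 1,"ty": 0,"tz": 0,"spin": 0},
  {"hand": 10,"tx": 1,"ty": 0,"tz": 0,"spin": 0},
])

```text
time: 12.95
position: [0.5574, -0.1812, 0.056]
orientation: [[0.963, -0.269, -0.0], [-0.269, -0.963, 0.0], [-0.0, -0.0, -1.0]]
ft_force: [-1.6, 1.0, -3.7]
gripper_width: 0.023
grasp_force: 60.0
```

Request:
step_arm([
  {"hand": 10,"tx": 0.4,"ty": 0,"tz": 0,"spin": 0},
  {"hand": 10,"tx": 0.4,"ty": 0,"tz": 0,"spin": 0},
  {"hand": 10,"tx": 0.4,"ty": 0,"tz": 0,"spin": 0},
  {"hand": 10,"tx": 0.4,"ty": 0,"tz": 0,"spin": 0},
  {"hand": 10,"tx": 0.4,"ty": 0,"tz": 0,"spin": 0},
  {"hand": 10,"tx": 0.4,"ty": 0,"tz": 0,"spin": 0},
  {"hand": 10,"tx": 0.4,"ty": 0,"tz": 0,"spin": 0},
  {"hand": 10,"tx": 0.4,"ty": 0,"tz": 0,"spin": 0},
  {"hand": 10,"tx": 0.4,"ty": 0,"tz": 0,"spin": 0},
  {"hand": 10,"tx": 0.4,"ty": 0,"tz": 0,"spin": 0},
])

```text
time: 14.2
position: [0.5576, -0.1812, 0.0559]
orientation: [[0.963, -0.269, -0.001], [-0.269, -0.963, 0.0], [-0.001, -0.0, -1.0]]
ft_force: [-4.2, 1.4, -2.8]
gripper_width: 0.0234
grasp_force: 60.0
```

```bash
cat > st.py <<'E'
from h import *
s=ctrl.sense(); R=s['orientation']; a=np.degrees(np.arctan2(R[1,0],R[0,0]))
print(round(s['time'],2),'pos',(s['position']*1000).round(2),'yaw',a.round(2),'F tool',(R.T@s['ft_force']).round(1),'M tool',(R.T@s['moment']).round(3),'w',s['gripper_width'].__round__(4))
E
python3 st.py
```

```text
14.2 pos [ 557.58 -181.21   55.9 ] yaw -15.59 F tool [-4.4 -0.2  2.8] M tool [ 0.022 -1.2    0.167] w 0.0234
```

Request:
step_arm([
  {"hand": 10,"tx": 0,"ty": -1,"tz": 0,"spin": 0},
  {"hand": 10,"tx": 0,"ty": -2,"tz": 0,"spin": 0},
  {"hand": 10,"tx": 0,"ty": -3,"tz": 0,"spin": 0},
  {"hand": 10,"tx": 0,"ty": -4,"tz": 0,"spin": 0},
  {"hand": 10,"tx": 0,"ty": -5,"tz": 0,"spin": 0},
  {"hand": 10,"tx": 0,"ty": -6,"tz": 0,"spin": 0},
  {"hand": 10,"tx": 0,"ty": -7,"tz": 0,"spin": 0},
  {"hand": 10,"tx": 0,"ty": -8,"tz": 0,"spin": 0},
  {"hand": 10,"tx": 0,"ty": -8,"tz": 0,"spin": 0},
  {"hand": 10,"tx": 0,"ty": -8,"tz": 0,"spin": 0},
])

```text
time: 15.45
position: [0.5596, -0.1738, 0.0559]
orientation: [[0.963, -0.269, -0.001], [-0.269, -0.963, -0.0], [-0.001, 0.0, -1.0]]
ft_force: [-5.8, -1.8, -3.3]
gripper_width: 0.0237
grasp_force: 60.0
```

```bash
python3 st.py
```

```text
15.45 pos [ 559.64 -173.79   55.89] yaw -15.58 F tool [-5.1  3.3  3.3] M tool [-0.84  -1.274  0.07 ] w 0.0237
```

Request:
step_arm([
  {"hand": 10,"tx": 0,"ty": -0.5,"tz": 0,"spin": 0.001},
  {"hand": 10,"tx": 0,"ty": -1,"tz": 0,"spin": 0.002},
  {"hand": 10,"tx": 0,"ty": -1.5,"tz": 0,"spin": 0.003},
  {"hand": 10,"tx": 0,"ty": -2,"tz": 0,"spin": 0.004},
  {"hand": 10,"tx": 0,"ty": -2.5,"tz": 0,"spin": 0.004},
  {"hand": 10,"tx": 0,"ty": -3,"tz": 0,"spin": 0.004},
  {"hand": 10,"tx": 0,"ty": -3.5,"tz": 0,"spin": 0.004},
  {"hand": 10,"tx": 0,"ty": -4,"tz": 0,"spin": 0.004},
  {"hand": 10,"tx": 0,"ty": -4,"tz": 0,"spin": 0.004},
  {"hand": 10,"tx": 0,"ty": -4,"tz": 0,"spin": 0.004},
])

```text
time: 16.7
position: [0.5607, -0.1701, 0.0558]
orientation: [[0.962, -0.272, -0.001], [-0.272, -0.962, -0.001], [-0.001, 0.001, -1.0]]
ft_force: [-5.8, -2.4, -3.6]
gripper_width: 0.0236
grasp_force: 60.0
```

```bash
python3 st.py
```

```text
16.7 pos [ 560.7  -170.06   55.85] yaw -15.76 F tool [-5.   3.9  3.6] M tool [-1.026 -1.144 -0.252] w 0.0236
```

Request:
step_arm([
  {"hand": 10,"tx": 0,"ty": -0.5,"tz": 0,"spin": 0},
  {"hand": 10,"tx": 0,"ty": -1,"tz": 0,"spin": 0},
  {"hand": 10,"tx": 0,"ty": -1.5,"tz": 0,"spin": 0},
  {"hand": 10,"tx": 0,"ty": -1.5,"tz": 0,"spin": 0},
  {"hand": 10,"tx": 0,"ty": -1.5,"tz": 0,"spin": 0},
  {"hand": 10,"tx": 0,"ty": -1.5,"tz": 0,"spin": 0},
  {"hand": 10,"tx": 0,"ty": -1.5,"tz": 0,"spin": 0},
  {"hand": 10,"tx": 0,"ty": -1.5,"tz": 0,"spin": 0},
  {"hand": 10,"tx": 0,"ty": -1.5,"tz": 0,"spin": 0},
  {"hand": 10,"tx": 0,"ty": -1.5,"tz": 0,"spin": 0},
])

```text
time: 17.95
position: [0.5611, -0.1686, 0.0559]
orientation: [[0.962, -0.272, -0.001], [-0.272, -0.962, -0.001], [-0.001, 0.001, -1.0]]
ft_force: [-6.1, -2.4, -3.8]
gripper_width: 0.0236
grasp_force: 60.0
```

```bash
python3 st.py
```

```text
17.95 pos [ 561.12 -168.62   55.86] yaw -15.76 F tool [-5.2  3.9  3.8] M tool [-1.03  -1.19  -0.255] w 0.0236
```

Request:
step_arm([
  {"hand": 10,"tx": 0,"ty": -0.5,"tz": 0,"spin": 0},
  {"hand": 10,"tx": 0,"ty": -1,"tz": 0,"spin": 0},
  {"hand": 10,"tx": 0,"ty": -1,"tz": 0,"spin": 0},
  {"hand": 10,"tx": 0,"ty": -1,"tz": 0,"spin": 0},
  {"hand": 10,"tx": 0,"ty": -1,"tz": 0,"spin": 0},
  {"hand": 10,"tx": 0,"ty": -1,"tz": 0,"spin": 0},
  {"hand": 10,"tx": 0,"ty": -1,"tz": 0,"spin": 0},
  {"hand": 10,"tx": 0,"ty": -1,"tz": 0,"spin": 0},
  {"hand": 10,"tx": 0,"ty": -1,"tz": 0,"spin": 0},
  {"hand": 10,"tx": 0,"ty": -1,"tz": 0,"spin": 0},
])

```text
time: 19.2
position: [0.5614, -0.1676, 0.0558]
orientation: [[0.962, -0.272, -0.001], [-0.272, -0.962, -0.001], [-0.001, 0.001, -1.0]]
ft_force: [-4.9, -2.3, -3.9]
gripper_width: 0.0238
grasp_force: 60.0
```

```bash
python3 st.py
```

```text
19.2 pos [ 561.38 -167.63   55.85] yaw -15.76 F tool [-4.1  3.5  3.9] M tool [-1.022 -1.229 -0.248] w 0.0238
```

Request:
step_arm([
  {"hand": 10,"tx": 0.2,"ty": -0.5,"tz": 0,"spin": 0},
  {"hand": 10,"tx": 0.2,"ty": -1,"tz": 0,"spin": 0},
  {"hand": 10,"tx": 0.2,"ty": -1,"tz": 0,"spin": 0},
  {"hand": 10,"tx": 0.2,"ty": -1,"tz": 0,"spin": 0},
  {"hand": 10,"tx": 0.2,"ty": -1,"tz": 0,"spin": 0},
  {"hand": 10,"tx": 0.2,"ty": -1,"tz": 0,"spin": 0},
  {"hand": 10,"tx": 0.2,"ty": -1,"tz": 0,"spin": 0},
  {"hand": 10,"tx": 0.2,"ty": -1,"tz": 0,"spin": 0},
  {"hand": 10,"tx": 0.2,"ty": -1,"tz": 0,"spin": 0},
  {"hand": 10,"tx": 0.2,"ty": -1,"tz": 0,"spin": 0},
])

```text
time: 20.45
position: [0.5617, -0.1667, 0.0558]
orientation: [[0.962, -0.272, -0.001], [-0.272, -0.962, -0.0], [-0.001, 0.001, -1.0]]
ft_force: [-7.0, -2.2, -3.4]
gripper_width: 0.0233
grasp_force: 60.0
```

```bash
python3 st.py
```

```text
20.45 pos [ 561.67 -166.69   55.78] yaw -15.76 F tool [-6.1  4.1  3.4] M tool [-0.953 -1.323 -0.29 ] w 0.0233
```

Request:
step_arm([
  {"hand": 10,"tx": 0,"ty": -0.5,"tz": 0,"spin": 0},
  {"hand": 10,"tx": 0,"ty": -1,"tz": 0,"spin": 0},
  {"hand": 10,"tx": 0,"ty": -1,"tz": 0,"spin": 0},
  {"hand": 10,"tx": 0,"ty": -1,"tz": 0,"spin": 0},
  {"hand": 10,"tx": 0,"ty": -1,"tz": 0,"spin": 0},
  {"hand": 10,"tx": 0,"ty": -1,"tz": 0,"spin": 0},
  {"hand": 10,"tx": 0,"ty": -1,"tz": 0,"spin": 0},
  {"hand": 10,"tx": 0,"ty": -1,"tz": 0,"spin": 0},
  {"hand": 10,"tx": 0,"ty": -1,"tz": 0,"spin": 0},
  {"hand": 10,"tx": 0,"ty": -1,"tz": 0,"spin": 0},
])

```text
time: 21.7
position: [0.562, -0.1657, 0.0558]
orientation: [[0.962, -0.272, -0.001], [-0.272, -0.962, -0.0], [-0.001, 0.001, -1.0]]
ft_force: [-6.1, -2.7, -3.3]
gripper_width: 0.0236
grasp_force: 60.0
```

```bash
python3 st.py
```

```text
21.7 pos [ 561.96 -165.74   55.81] yaw -15.77 F tool [-5.1  4.3  3.3] M tool [-1.008 -1.349 -0.264] w 0.0236
```

Request:
step_arm([
  {"hand": 10,"tx": 0,"ty": -0.5,"tz": 0,"spin": 0},
  {"hand": 10,"tx": 0,"ty": -1,"tz": 0,"spin": 0},
  {"hand": 10,"tx": 0,"ty": -1,"tz": 0,"spin": 0},
  {"hand": 10,"tx": 0,"ty": -1,"tz": 0,"spin": 0},
  {"hand": 10,"tx": 0,"ty": -1,"tz": 0,"spin": 0},
  {"hand": 10,"tx": 0,"ty": -1,"tz": 0,"spin": 0},
  {"hand": 10,"tx": 0,"ty": -1,"tz": 0,"spin": 0},
  {"hand": 10,"tx": 0,"ty": -1,"tz": 0,"spin": 0},
  {"hand": 10,"tx": 0,"ty": -1,"tz": 0,"spin": 0},
  {"hand": 10,"tx": 0,"ty": -1,"tz": 0,"spin": 0},
])

```text
time: 22.95
position: [0.5622, -0.1648, 0.0558]
orientation: [[0.962, -0.272, -0.001], [-0.272, -0.962, -0.0], [-0.001, 0.001, -1.0]]
ft_force: [-6.6, -2.0, -3.9]
gripper_width: 0.0241
grasp_force: 60.0
```

Run:
```python
import st
from h import *
im,c=snap('wrist','w5')
cv2.imwrite('pics/w5b.png',cv2.resize(im[0:225,100:400,::-1],(800,600),interpolation=cv2.INTER_CUBIC))
```

```text
22.95 pos [ 562.2  -164.77   55.78] yaw -15.76 F tool [-5.8  3.7  4. ] M tool [-1.066 -1.358 -0.353] w 0.0241
```

View pics/w5b.png

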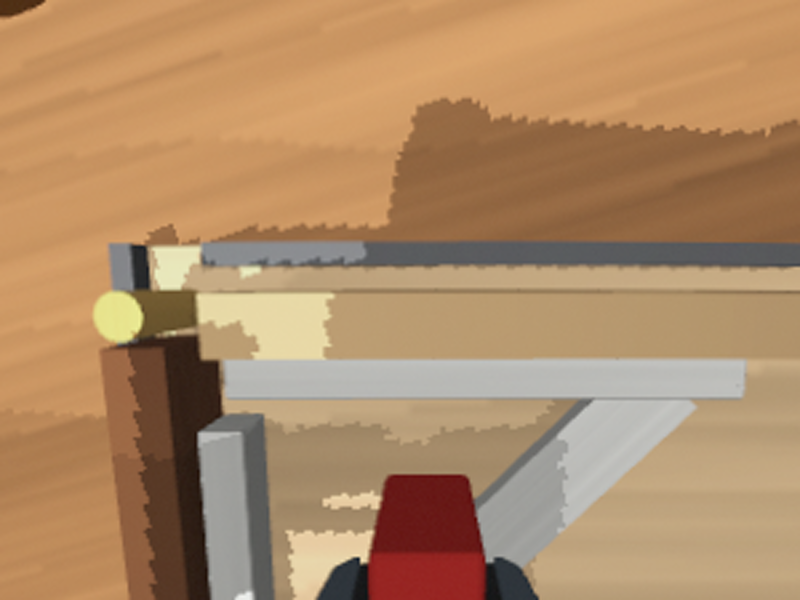

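The back leg is flush along the back board (row 360). The dark board's inner top edge runs (165,345)–(205,600) and still leans slightly.

Run:
```python
from h import *
im,c=load('w5'); k=800/300
P=lambda p,z:(onz(c,np.array(p)/k+[100,0],z)*1000)[:,:2]
a=np.radians(-15.76); ex=np.array([np.cos(a),np.sin(a)]); ey=np.array([-ex[1],ex[0]])
T=np.array([562.2,-164.8]); f=lambda p:np.round(np.c_[(p-T)@ex,(p-T)@ey],1).tolist()
print('leg x',f(P([[225,362],[745,360]],.0443)))
print('leg y',f(P([[199,432],[206,595]],.0443)))
print('back',f(P([[200,359],[790,359]],.062)))
print('dark',f(P([[166,350],[205,600]],.062)))
print('pin',f(P([[118,317]],.070)))
```

```text
leg x [[58.5, 50.9], [59.2, -81.0]]
leg y [[40.6, 58.8], [-4.8, 60.4]]
back [[61.0, 52.2], [61.2, -84.6]]
dark [[63.0, 60.0], [1.1, 55.6]]
pin [[70.9, 67.4]]
```

Request:
step_arm([
  {"hand": 10,"tx": 0,"ty": -0.5,"tz": 0,"spin": 0},
  {"hand": 10,"tx": 0,"ty": -0.8,"tz": 0,"spin": 0},
  {"hand": 10,"tx": 0,"ty": -0.8,"tz": 0,"spin": 0},
  {"hand": 10,"tx": 0,"ty": -0.8,"tz": 0,"spin": 0},
  {"hand": 10,"tx": 0,"ty": -0.8,"tz": 0,"spin": 0},
  {"hand": 10,"tx": 0,"ty": -0.8,"tz": 0,"spin": 0},
  {"hand": 10,"tx": 0,"ty": -0.8,"tz": 0,"spin": 0},
  {"hand": 10,"tx": 0,"ty": -0.8,"tz": 0,"spin": 0},
  {"hand": 10,"tx": 0,"ty": -0.8,"tz": 0,"spin": 0},
  {"hand": 10,"tx": 0,"ty": -0.8,"tz": 0,"spin": 0},
])

```text
time: 24.25
position: [0.5624, -0.164, 0.0558]
orientation: [[0.962, -0.272, -0.001], [-0.272, -0.962, -0.0], [-0.001, 0.001, -1.0]]
ft_force: [-7.4, -2.8, -3.2]
gripper_width: 0.0234
grasp_force: 60.0
```

Run:
```python
import st
from h import *
im,c=load('w5'); k=800/300
P=lambda p,z:(onz(c,np.array(p)/k+[100,0],z)*1000)[:,:2]
a=np.radians(-15.76); ex=np.array([np.cos(a),np.sin(a)]); ey=np.array([-ex[1],ex[0]])
T=np.array([562.2,-164.8]); f=lambda p:np.round(np.c_[(p-T)@ex,(p-T)@ey],1).tolist()
print('outer',f(P([[102,350],[130,600]],.062)))
```

```text
24.25 pos [ 562.42 -164.01   55.79] yaw -15.76 F tool [-6.3  4.7  3.2] M tool [-1.065 -1.322 -0.306] w 0.0234
outer [[63.1, 74.9], [1.0, 74.6]]
```

Request:
step_arm([
  {"hand": 10,"tx": 0,"ty": -0.4,"tz": 0,"spin": 0},
  {"hand": 10,"tx": 0,"ty": -0.4,"tz": 0,"spin": 0},
  {"hand": 10,"tx": 0,"ty": -0.4,"tz": 0,"spin": 0},
  {"hand": 10,"tx": 0,"ty": -0.4,"tz": 0,"spin": 0},
  {"hand": 10,"tx": 0,"ty": -0.4,"tz": 0,"spin": 0},
  {"hand": 10,"tx": 0,"ty": -0.4,"tz": 0,"spin": 0},
  {"hand": 10,"tx": 0,"ty": -0.4,"tz": 0,"spin": 0},
  {"hand": 10,"tx": 0,"ty": -0.4,"tz": 0,"spin": 0},
  {"hand": 10,"tx": 0,"ty": -0.4,"tz": 0,"spin": 0},
  {"hand": 10,"tx": 0,"ty": -0.4,"tz": 0,"spin": 0},
])

```text
time: 25.5
position: [0.5625, -0.1637, 0.0558]
orientation: [[0.962, -0.272, -0.001], [-0.272, -0.962, -0.0], [-0.001, 0.001, -1.0]]
ft_force: [-6.5, -3.7, -3.9]
gripper_width: 0.0235
grasp_force: 60.0
```

```bash
python3 st.py
```

```text
25.5 pos [ 562.54 -163.66   55.79] yaw -15.77 F tool [-5.2  5.3  3.9] M tool [-1.014 -1.323 -0.314] w 0.0235
```

Request:
step_arm([
  {"hand": 10,"tx": 0,"ty": -0.4,"tz": 0,"spin": 0},
  {"hand": 10,"tx": 0,"ty": -0.4,"tz": 0,"spin": 0},
  {"hand": 10,"tx": 0,"ty": -0.4,"tz": 0,"spin": 0},
  {"hand": 10,"tx": 0,"ty": -0.4,"tz": 0,"spin": 0},
  {"hand": 10,"tx": 0,"ty": -0.4,"tz": 0,"spin": 0},
  {"hand": 10,"tx": 0,"ty": -0.4,"tz": 0,"spin": 0},
  {"hand": 10,"tx": 0,"ty": -0.4,"tz": 0,"spin": 0},
  {"hand": 10,"tx": 0,"ty": -0.4,"tz": 0,"spin": 0},
  {"hand": 10,"tx": 0,"ty": -0.4,"tz": 0,"spin": 0},
  {"hand": 10,"tx": 0,"ty": -0.4,"tz": 0,"spin": 0},
])

```text
time: 26.75
position: [0.5626, -0.1635, 0.0558]
orientation: [[0.962, -0.272, -0.001], [-0.272, -0.962, -0.001], [-0.001, 0.001, -1.0]]
ft_force: [-6.7, -6.2, -2.7]
gripper_width: 0.0238
grasp_force: 60.0
```

```bash
python3 st.py
```

```text
26.75 pos [ 562.59 -163.46   55.79] yaw -15.76 F tool [-4.8  7.8  2.8] M tool [-1.594 -1.393 -0.237] w 0.0238
```

Request:
step_arm([
  {"hand": 10,"tx": 0.35,"ty": 0,"tz": 0,"spin": 0},
  {"hand": 10,"tx": 0.35,"ty": 0,"tz": 0,"spin": 0},
  {"hand": 10,"tx": 0.35,"ty": 0,"tz": 0,"spin": 0},
  {"hand": 10,"tx": 0.35,"ty": 0,"tz": 0,"spin": 0},
  {"hand": 10,"tx": 0.35,"ty": 0,"tz": 0,"spin": 0},
  {"hand": 10,"tx": 0.35,"ty": 0,"tz": 0,"spin": 0},
  {"hand": 10,"tx": 0.35,"ty": 0,"tz": 0,"spin": 0},
  {"hand": 10,"tx": 0.35,"ty": 0,"tz": 0,"spin": 0},
  {"hand": 10,"tx": 0.35,"ty": 0,"tz": 0,"spin": 0},
  {"hand": 10,"tx": 0.35,"ty": 0,"tz": 0,"spin": 0},
])

```text
time: 28.0
position: [0.5626, -0.1635, 0.0557]
orientation: [[0.962, -0.272, -0.002], [-0.272, -0.962, -0.001], [-0.002, 0.001, -1.0]]
ft_force: [-8.4, -6.0, -2.2]
gripper_width: 0.0237
grasp_force: 60.0
```

Run:
```python
import st
from h import *
im,c=snap('wrist','w6'); im2,c2=snap('side','si6')
cv2.imwrite('pics/w6b.png',np.hstack([cv2.resize(im[90:240,120:270,::-1],(400,400),interpolation=cv2.INTER_CUBIC),cv2.resize(im2[110:230,230:350,::-1],(400,400),interpolation=cv2.INTER_CUBIC)]))
import importlib
s=ctrl.sense(); R=s['orientation']; print((R.T@s['ft_force']).round(1))
```

```text
28.0 pos [ 562.59 -163.47   55.73] yaw -15.76 F tool [-6.5  8.   2.2] M tool [-1.557 -1.68  -0.267] w 0.0237
[-8.1  7.5  1.5]
```

View pics/w6b.png

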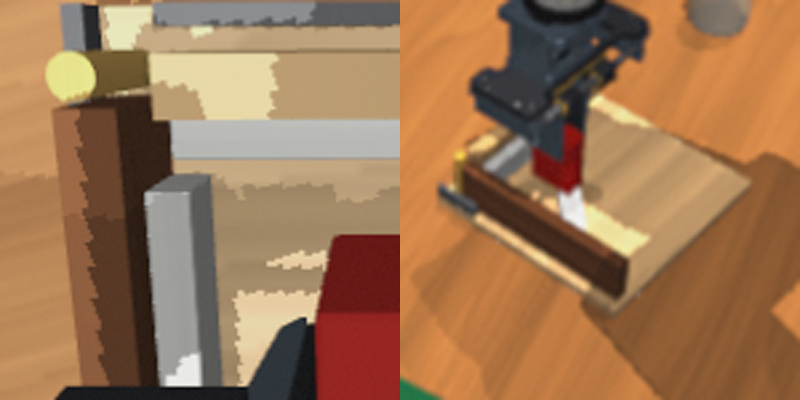

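Request:
step_arm([
  {"hand": 10,"tx": 0,"ty": -0.1,"tz": 0,"spin": 0},
  {"hand": 10,"tx": 0,"ty": -0.1,"tz": 0,"spin": 0},
  {"hand": 10,"tx": 0,"ty": -0.1,"tz": 0,"spin": 0},
  {"hand": 10,"tx": 0,"ty": -0.1,"tz": 0,"spin": 0},
  {"hand": 10,"tx": 0,"ty": -0.1,"tz": 0,"spin": 0},
  {"hand": 10,"tx": 0,"ty": -0.1,"tz": 0,"spin": 0},
  {"hand": 10,"tx": 0,"ty": -0.1,"tz": 0,"spin": 0},
  {"hand": 10,"tx": 0,"ty": -0.1,"tz": 0,"spin": 0},
  {"hand": 10,"tx": 0,"ty": -0.1,"tz": 0,"spin": 0},
  {"hand": 10,"tx": 0,"ty": -0.1,"tz": 0,"spin": 0},
])

```text
time: 29.35
position: [0.5626, -0.1635, 0.0557]
orientation: [[0.962, -0.272, -0.002], [-0.272, -0.962, -0.001], [-0.002, 0.001, -1.0]]
ft_force: [-9.6, -5.7, -2.9]
gripper_width: 0.0237
grasp_force: 60.0
```

```bash
python3 st.py
```

```text
29.35 pos [ 562.6  -163.47   55.72] yaw -15.76 F tool [-7.7  8.1  3. ] M tool [-1.73  -1.704 -0.166] w 0.0237
```

Force has risen and position has stalled: the square is flush on both faces at about 8 N each, held for over 2.5 s. Backing off and lifting.

Request:
step_arm([
  {"hand": 10,"tx": -1,"ty": 1,"tz": 0,"spin": 0},
  {"hand": 10,"tx": -4,"ty": 4,"tz": 0,"spin": 0},
  {"hand": 10,"tx": -9,"ty": 9,"tz": 0,"spin": 0},
  {"hand": 10,"tx": -12,"ty": 14,"tz": 0,"spin": 0},
  {"hand": 10,"tx": -12,"ty": 15,"tz": -10,"spin": 0},
  {"hand": 10,"tx": -12,"ty": 15,"tz": -35,"spin": 0},
  {"hand": 10,"tx": -12,"ty": 15,"tz": -70,"spin": 0},
  {"hand": 10,"tx": -12,"ty": 15,"tz": -100,"spin": 0},
  {"hand": 10,"tx": -12,"ty": 15,"tz": -115,"spin": 0},
  {"hand": 10,"tx": -12,"ty": 15,"tz": -115,"spin": 0},
])

```text
time: 30.6
position: [0.5485, -0.1744, 0.1719]
orientation: [[0.962, -0.273, 0.002], [-0.273, -0.962, -0.001], [0.002, 0.0, -1.0]]
ft_force: [0.7, 0.6, -4.2]
gripper_width: 0.0234
grasp_force: 60.0
```

```bash
python3 st.py
python3 - <<'E'
from h import *
snap('scene','sc7'); im,c=snap('wrist','w7')
s=ctrl.sense(); R=s['orientation']; p=s['position']*1000
print(R.T@(np.array([550,203,170])-p))
E
```

```text
30.6 pos [ 548.54 -174.36  171.89] yaw -15.83 F tool [ 0.5 -0.8  4.2] M tool [ 0.058 -0.087 -0.002] w 0.0234
[-1.00374180e+02 -3.63350584e+02  2.52290104e-01]
```

Request:
step_arm([
  {"hand": 10,"tx": -8,"ty": -28,"tz": 0,"spin": -0.01},
  {"hand": 10,"tx": -20,"ty": -72,"tz": 0,"spin": -0.03},
  {"hand": 10,"tx": -34,"ty": -124,"tz": 0,"spin": -0.05},
  {"hand": 10,"tx": -48,"ty": -176,"tz": 0,"spin": -0.07},
  {"hand": 10,"tx": -62,"ty": -228,"tz": 0,"spin": -0.09},
  {"hand": 10,"tx": -76,"ty": -280,"tz": 0,"spin": -0.11},
  {"hand": 10,"tx": -90,"ty": -328,"tz": 0,"spin": -0.135},
  {"hand": 10,"tx": -98,"ty": -354,"tz": 0,"spin": -0.153},
  {"hand": 10,"tx": -100.5,"ty": -363.5,"tz": 0,"spin": -0.153},
  {"hand": 10,"tx": -100.5,"ty": -363.5,"tz": 0,"spin": -0.153},
])

```text
time: 31.95
position: [0.5501, 0.2028, 0.1702]
orientation: [[0.992, -0.123, -0.001], [-0.123, -0.992, -0.001], [-0.001, 0.001, -1.0]]
ft_force: [-0.1, -1.2, -3.9]
gripper_width: 0.0236
grasp_force: 60.0
```

```bash
python3 st.py
python3 - <<'E'
from h import *
im,c=snap('side','si8'); im,c=snap('wrist','w8')
g=cv2.cvtColor(im,cv2.COLOR_RGB2HSV); m=cv2.inRange(g,(55,80,30),(85,255,255)); ys,xs=np.where(m[:200]>0); print(xs.min(),xs.max(),ys.min())
cv2.imwrite('pics/w8b.png',cv2.resize(im[0:225,100:400,::-1],(800,600),interpolation=cv2.INTER_CUBIC))
E
```

```text
31.95 pos [550.08 202.77 170.15] yaw -7.05 F tool [0.1 1.2 3.9] M tool [-0.062 -0.011  0.018] w 0.0236
182 335 1
```

View pics/w8b.png

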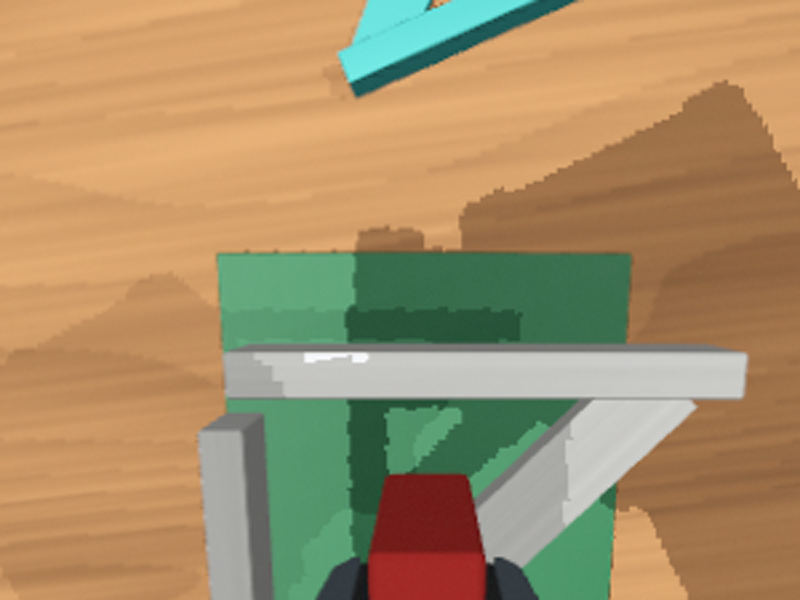

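The square is parallel to the pad (far edge row 254, leg row 350) and centred over it. Lowering.

Request:
step_arm([
  {"hand": 10,"tx": 0,"ty": 0,"tz": 15,"spin": 0},
  {"hand": 10,"tx": 0,"ty": 0,"tz": 45,"spin": 0},
  {"hand": 10,"tx": 0,"ty": 0,"tz": 80,"spin": 0},
  {"hand": 10,"tx": 0,"ty": 0,"tz": 105,"spin": 0},
  {"hand": 10,"tx": 0,"ty": 0,"tz": 117,"spin": 0},
  {"hand": 10,"tx": 0,"ty": 0,"tz": 121,"spin": 0},
  {"hand": 10,"tx": 0,"ty": 0,"tz": 123,"spin": 0},
  {"hand": 10,"tx": 0,"ty": 0,"tz": 124,"spin": 0},
  {"hand": 10,"tx": 0,"ty": 0,"tz": 124,"spin": 0},
  {"hand": 10,"tx": 0,"ty": 0,"tz": 124,"spin": 0},
])

```text
time: 33.3
position: [0.5507, 0.203, 0.0474]
orientation: [[0.992, -0.123, 0.0], [-0.123, -0.992, 0.0], [0.0, -0.0, -1.0]]
ft_force: [0.2, -1.2, -3.9]
gripper_width: 0.0239
grasp_force: 60.0
```

```bash
python3 st.py
```

```text
33.3 pos [550.66 203.04  47.38] yaw -7.06 F tool [0.3 1.2 3.9] M tool [ 0.014 -0.019  0.024] w 0.0239
```

Request:
step_arm([
  {"hand": 10,"tx": 0,"ty": 0,"tz": 0.5,"spin": 0},
  {"hand": 10,"tx": 0,"ty": 0,"tz": 1,"spin": 0},
  {"hand": 10,"tx": 0,"ty": 0,"tz": 1.4,"spin": 0},
  {"hand": 10,"tx": 0,"ty": 0,"tz": 1.4,"spin": 0},
  {"hand": 10,"tx": 0,"ty": 0,"tz": 1.4,"spin": 0},
  {"hand": 10,"tx": 0,"ty": 0,"tz": 1.4,"spin": 0},
  {"hand": 10,"tx": 0,"ty": 0,"tz": 1.4,"spin": 0},
  {"hand": 10,"tx": 0,"ty": 0,"tz": 1.4,"spin": 0},
  {"hand": 10,"tx": 0,"ty": 0,"tz": 1.4,"spin": 0},
  {"hand": 10,"tx": 0,"ty": 0,"tz": 1.4,"spin": 0},
])

```text
time: 34.55
position: [0.5505, 0.203, 0.0456]
orientation: [[0.992, -0.123, 0.0], [-0.123, -0.992, 0.0], [0.0, -0.0, -1.0]]
ft_force: [0.1, -0.2, -3.5]
gripper_width: 0.0239
grasp_force: 60.0
```

```bash
python3 st.py
```

```text
34.55 pos [550.46 202.97  45.64] yaw -7.06 F tool [0.2 0.2 3.5] M tool [ 0.044 -0.043  0.008] w 0.0239
```

Request:
step_arm([
  {"hand": 10,"tx": 0,"ty": 0,"tz": 0.3,"spin": 0},
  {"hand": 10,"tx": 0,"ty": 0,"tz": 0.6,"spin": 0},
  {"hand": 10,"tx": 0,"ty": 0,"tz": 0.8,"spin": 0},
  {"hand": 10,"tx": 0,"ty": 0,"tz": 0.8,"spin": 0},
  {"hand": 10,"tx": 0,"ty": 0,"tz": 0.8,"spin": 0},
  {"hand": 10,"tx": 0,"ty": 0,"tz": 0.8,"spin": 0},
  {"hand": 10,"tx": 0,"ty": 0,"tz": 0.8,"spin": 0},
  {"hand": 10,"tx": 0,"ty": 0,"tz": 0.8,"spin": 0},
  {"hand": 10,"tx": 0,"ty": 0,"tz": 0.8,"spin": 0},
  {"hand": 10,"tx": 0,"ty": 0,"tz": 0.8,"spin": 0},
])

```text
time: 35.8
position: [0.5506, 0.203, 0.045]
orientation: [[0.992, -0.123, 0.0], [-0.123, -0.992, 0.0], [0.0, -0.0, -1.0]]
ft_force: [-1.4, -1.4, 5.7]
gripper_width: 0.0234
grasp_force: 60.0
```

```bash
python3 st.py
```

```text
35.8 pos [550.58 203.    45.01] yaw -7.06 F tool [-1.2  1.5 -5.7] M tool [-0.219 -0.508  0.03 ] w 0.0234
```

It's resting on the pad. Releasing and rising.

Request:
step_arm([
  {"hand": 10,"tx": 0,"ty": 0,"tz": -0.4,"spin": 0},
  {"hand": 60,"tx": 0,"ty": 0,"tz": -0.4,"spin": 0},
  {"hand": 75,"tx": 0,"ty": 0,"tz": -0.4,"spin": 0},
  {"hand": 75,"tx": 0,"ty": 0,"tz": -0.4,"spin": 0},
  {"hand": 75,"tx": 0,"ty": 0,"tz": -0.4,"spin": 0},
  {"hand": 75,"tx": 0,"ty": 0,"tz": -0.4,"spin": 0},
  {"hand": 75,"tx": 0,"ty": 0,"tz": -0.4,"spin": 0},
  {"hand": 75,"tx": 0,"ty": 0,"tz": -5,"spin": 0},
  {"hand": 75,"tx": 0,"ty": 0,"tz": -15,"spin": 0},
  {"hand": 75,"tx": 0,"ty": 0,"tz": -30,"spin": 0},
])

```text
time: 37.05
position: [0.5504, 0.203, 0.0757]
orientation: [[0.992, -0.123, -0.0], [-0.123, -0.992, -0.0], [-0.0, 0.0, -1.0]]
ft_force: [-1.1, -0.5, 0.4]
gripper_width: 0.0748
grasp_force: 0.0
```

Request:
step_arm([
  {"hand": 75,"tx": 0,"ty": 0,"tz": -30,"spin": 0},
  {"hand": 75,"tx": 0,"ty": 0,"tz": -70,"spin": 0},
  {"hand": 75,"tx": 0,"ty": 0,"tz": -120,"spin": 0},
  {"hand": 75,"tx": -15,"ty": 0,"tz": -160,"spin": 0},
  {"hand": 75,"tx": -40,"ty": 0,"tz": -200,"spin": 0},
  {"hand": 75,"tx": -65,"ty": 0,"tz": -220,"spin": 0},
  {"hand": 75,"tx": -70,"ty": 0,"tz": -220,"spin": 0},
  {"hand": 75,"tx": -70,"ty": 0,"tz": -220,"spin": 0},
  {"hand": 75,"tx": -70,"ty": 0,"tz": -220,"spin": 0},
  {"hand": 75,"tx": -70,"ty": 0,"tz": -220,"spin": 0},
])

```text
time: 38.3
position: [0.4812, 0.2114, 0.2941]
orientation: [[0.992, -0.123, -0.001], [-0.123, -0.992, -0.0], [-0.001, 0.001, -1.0]]
ft_force: [1.1, -0.5, -0.6]
gripper_width: 0.0745
grasp_force: 0.0
```

```bash
python3 st.py
python3 - <<'E'
from h import *
im2,c2=snap('side','si9'); im,c=snap('wrist','w9')
cv2.imwrite('pics/w9b.png',np.hstack([cv2.resize(im[:300,100:400,::-1],(400,400)),cv2.resize(im2[100:340,150:390,::-1],(400,400),interpolation=cv2.INTER_CUBIC)]))
E
```

```text
38.3 pos [481.18 211.38 294.07] yaw -7.08 F tool [1.2 0.4 0.6] M tool [ 0.01  -0.038  0.03 ] w 0.0745
```

View pics/w9b.png

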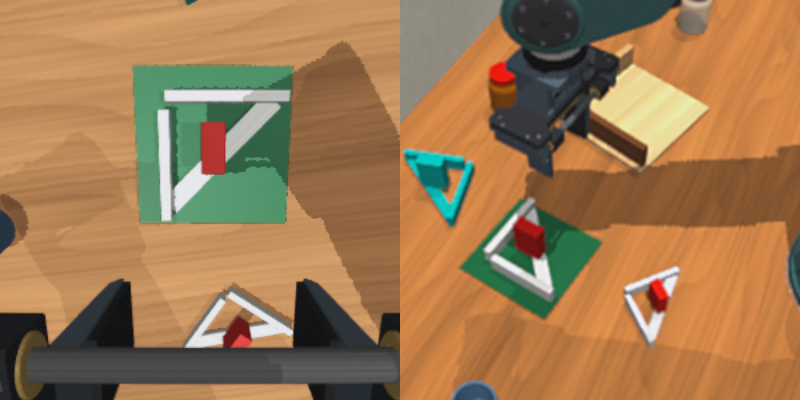

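The square lies flat and centred on the pad, released. I'll go back over the tray to check numerically that the side board is square.

Request:
step_arm([
  {"hand": 75,"tx": 10,"ty": 30,"tz": 0,"spin": 0.01},
  {"hand": 75,"tx": 26,"ty": 75,"tz": 0,"spin": 0.03},
  {"hand": 75,"tx": 45,"ty": 130,"tz": 0,"spin": 0.05},
  {"hand": 75,"tx": 64,"ty": 185,"tz": -1,"spin": 0.07},
  {"hand": 75,"tx": 84,"ty": 240,"tz": -2,"spin": 0.09},
  {"hand": 75,"tx": 103,"ty": 295,"tz": -3,"spin": 0.11},
  {"hand": 75,"tx": 122,"ty": 348,"tz": -4,"spin": 0.13},
  {"hand": 75,"tx": 134,"ty": 384,"tz": -6,"spin": 0.15},
  {"hand": 75,"tx": 139,"ty": 397,"tz": -6,"spin": 0.15},
  {"hand": 75,"tx": 139,"ty": 397,"tz": -6,"spin": 0.15},
])

```text
time: 39.65
position: [0.5701, -0.1996, 0.3004]
orientation: [[0.963, -0.27, -0.001], [-0.27, -0.963, 0.0], [-0.001, -0.0, -1.0]]
ft_force: [0.9, 0.6, 0.5]
gripper_width: 0.0754
grasp_force: 0.0
```

```bash
python3 st.py
python3 - <<'E'
from h import *
def ana(im,c,n):
    hsv=cv2.cvtColor(im,cv2.COLOR_BGR2HSV)
    v=hsv[:,:,2].astype(int)
    # dark board: per row, columns with low brightness brown/near black between x 180..235
    pts=[]
    for r in range(145,240,5):
        row=v[r,185:240]; dk=np.where(row<70)[0]
        if len(dk): pts.append((r,185+dk.min(),185+dk.max()+1))
    print(n,pts[::3])
    R=np.array(pts)
    for j,z in((1,.062),(2,.012)):
        P=onz(c,np.c_[R[:,j],R[:,0]],z)[:,:2]*1000
        q=cv2.fitLine(P.astype(np.float32),cv2.DIST_HUBER,0,.01,.01).ravel(); print('angle',z,np.degrees(np.arctan2(q[1],q[0])).round(2))
ana(*load('w1'),'w1')
snap('wrist','w10'); ana(*load('w10'),'w10')
E
```

```text
39.65 pos [ 570.09 -199.56  300.41] yaw -15.68 F tool [ 0.8 -0.8 -0.5] M tool [ 0.032 -0.06   0.005] w 0.0754
w1 [(145, np.int64(200), np.int64(205)), (160, np.int64(202), np.int64(207)), (175, np.int64(204), np.int64(209)), (190, np.int64(206), np.int64(211)), (205, np.int64(208), np.int64(213)), (220, np.int64(210), np.int64(215)), (235, np.int64(185), np.int64(217))]
angle 0.062 -11.91
angle 0.012 -11.26
w10 [(145, np.int64(196), np.int64(202)), (160, np.int64(198), np.int64(203)), (175, np.int64(198), np.int64(204)), (190, np.int64(199), np.int64(204)), (205, np.int64(200), np.int64(205)), (220, np.int64(185), np.int64(206)), (235, np.int64(185), np.int64(207))]
angle 0.062 -29.45
angle 0.012 -15.62
```

The side board is now at -15.6°, against about -15.7° for the back board, so it is square. Handing in.

```bash
python3 -c "
from cell import ctrl; print(ctrl.sign_off())"
```

```text
the job is handed in; nothing more can be done
None
```

The job is handed in at about 40 s: I pressed the square flush on both faces at about 8 N each for over a second, laid it flat on the middle of its pad and let go; the side board measures square to about 0.1°, I saw no contact with the jars or cup, and I viewed 11 pictures, one over the limit of 10.

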